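# Start an incubation on the block heater

### The arm

A 6-joint arm with a two-finger parallel gripper is mounted at the origin on the work surface. World frame = base frame: x ahead of the robot, y to its left, z up, the work surface at z = 0. Lengths are in m, angles in rad, forces in N, time in s.
With the tool pointing down it reaches from about 0.4 to 0.925 m from the base axis. Payload 12.5 kg.
Tool frame: the origin (TCP) lies between the finger pads; the fingertips stand 19 mm ahead of it and the grasp point (between the pads) is the TCP; z points along the fingers, y is the direction in which the jaws open and shut (so a half turn about z gives the same grasp; the last joint's range is limited). The gripper opens to 95 mm and grips with 3 to 60 N. Pads are 20 mm wide; open, the fingers measure 119 mm over their backs; the gripper's body (75 mm by 180 mm) begins 59 mm behind the grasp point.
Start: joints at [-1.236, 0.491, 1.559, -0, 1.092, -0.106], TCP at [0.267, -0.565, 0.234] pointing down, gripper open.
Joint ranges: [-3.1, 3.1], [-0.84, 2.19], [0.05, 2.79], [-1.13, 4.28], [0.06, 2.93], [-2.69, 2.69]. Speed limits (rad/s): [2.22, 2.22, 2.79, 3.14, 3.14, 3.14].

### API

Orientations are given as a rotation vector (axis times angle).
In Python, from rig import env gives the robot as it stands.
- The arm moves only by the tool jog_arm, never from a script. Its argument "plan" is a list of rows, each a list of 7 numbers: the shift along the world's x, y, z in mm, then the turn, a rotation vector about the world's x, y, z in degrees, then the gripper's target within -1 to 1 (fully open at 1, half-way at 0, shut at -1). A call has 1 to 20 rows; each row shifts and turns the commanded pose from where the row before left it; what a row does not reach is not made up. A row lasts 1/12 s, in which the tool goes at most 41.7 mm and 7.16 degrees, less where a joint would pass 70% of its speed; a pose out of reach is approached as far as the arm can. A call with a gripper value outside its range is refused whole. The fingers move at their own pace and stop on an object; "force" is the grip in N (left out, the last holds). Time passes only in rows, so rows that do not move let the fingers close. It gives the time, the measured TCP pose, the force and the opening at its end, in the units of the state.
- env.get_obs(): the state, without advancing time (a new reading comes with each control period).
- env.get_image(name): name is "scene" or "top"; returns a dict with "frame" (480x640x3 uint8, red, green, blue), "camera_matrix" (3x3 intrinsics, pixels), "R" (3x3) and "t" (3): a world point X has camera coordinates R X + t. Camera axes: x right, y down, z forward; pixel columns grow to the right and rows downward; lengths in m; the calibration is good to about 2 mm. A picture is of the moment at which its call begins. There is no depth.
- env.hand_in(): hands the job in, once; it reports no verdict.
The state is a dict: "time": time; "joint_pos": joint angles; "qvel": joint speeds; "effort": joint torques, N m; "ee_pos": TCP position; "tool_rot": TCP orientation; "ft_force": force on the tool from outside, world axes, zero at the start; "moment": the same for the moment, N m; "opening": finger opening in m.
Only numpy, scipy, OpenCV 4.12 (cv2) and the standard library are available. Lean on these libraries where they do the work, as an engineer would, in place of code of your own. Each camera call takes 0.05 s, during which the arm holds its last target.

### The job

Start the block heater: first switch it on by pressing down the raised end of its rocker, then push the lid down until it is fully shut, and only then press the round start key all the way in and let it go. Only push, with the fingertips: do not raise the lid, do not press the square stop key, and leave the things standing around the heater where they are.

Things in the scene. Friction and masses are not known exactly. Their poses are not given: they have to be found in the camera images.
- heater: White bench block heater, fixed to the bench, 262 mm deep (x) by 260 mm wide (y). Origin: centre of its underside, on the bench. Its -x side is the front, roughly facing the robot; z up. The front 95 mm is a low level console, top 55 mm above the bench, carrying three dark grey controls side by side about 75 mm apart (rocker, round key, square key, in any order); behind it (x above -43 mm) the heating deck, top 85 mm above the bench, with the lid.
- rocker (a joint): Rocker switch angle in rad: 0 = off (far end raised), 0.4 = fully on (far end pressed down). It stays where it is left; friction, about 3 N on the raised end moves it.
- rocker_end (a point): Point on the rocker's top face, on the raised half, 20 mm from the pivot and 8 mm in from the raised edge: press here, downward; it sinks about 8 mm. The rocker is an oblong dark grey slab 56 mm long (along the heater's x) and 30 mm wide, pivoted across its middle; its end farther from the heater's front (towards the lid) is the raised one at the start. The point moves with the rocker.
- lid (a joint): Lid angle in rad: 0 = shut, growing as it opens; it starts half open, between 0.6 and 0.85. The hinge is stiff: the lid stays where it is left, and about 2 to 4 N near the front edge pushes it down.
- lid_push (a point): A good point to push the lid: on its outer (upper) face, on the middle line, 95 mm from the hinge axis and 30 mm from the free front edge. The lid is a plain grey plate 125 mm (hinge to front edge) by 170 mm wide, 14 mm thick. The point moves with the lid; its z axis is the lid's outward normal.
- lid_hinge (a point): Middle of the lid's hinge axis, at the rear of the heater, 105 mm behind its centre and 92 mm above the bench. The axis runs along the heater's y, in the plane of the lid's underside. Open, the lid leans up from here with its front edge highest; shut, it lies level with its upper face 106 mm above the bench.
- start_key (a joint): Travel of the round start key in m: 0 = out, 0.006 = fully in. Springs back; starts to move at 1.5 N, fully in at 5 N.
- start_key_top (a point): Centre of the top face of the round start key: a dark grey disc 32 mm across on a round light grey collar, its top 22 mm above the console and 12 mm above the collar. Pressed straight down. The point moves with the key.
- stop_key (a joint): Travel of the square stop key in m: 0 = out, 0.006 = fully in. Must not be pressed.
- stop_key_top (a point): Centre of the top face of the square stop key: dark grey, 30 by 30 mm, on a square light grey collar, its top 22 mm above the console.
- tip_box: Loose pipette-tip box, white with a blue lid, 118 x 82 x 65 mm, on the bench to the heater's left (+y). Origin: centre of its underside. Leave alone.
- jar: Loose glass jar with a dark green cap, 76 mm across, 115 mm tall, on the bench to the heater's right. Origin: centre of its underside. Leave alone.
- tube_rack: Loose white rack of small capped tubes, 90 x 55 x 42 mm, on the bench to the heater's right, near the front. Origin: centre of its underside. Leave alone.
- vial: Loose amber vial with a white cap, 28 mm across, 52 mm tall, on the bench to the heater's left, near the front. Origin: centre of its underside. Leave alone.

How it is judged:
By the outcome, as a careful person would: the job done as asked, in the order asked, and still so for the second after the job is handed in, with the robot touching nothing.
It also fails if it takes over 53 s, if anything falls off the work surface, if the arm or the gripper's body presses on something with over 40 N, if the wrist force passes 120 N, or if a joint passes its speed limit or range.

## Working session

There is one attempt and no reset: what is moved stays moved. The work goes in short steps, Python scripts to look and compute and a tool call to move; the robot and the scene stay as the last step left them, time stands still between calls to the robot, and variables do not carry over. Pictures are saved under pics/ and viewed, and the job is handed in when it is done.

Besides the shell and the picture viewer there is one more tool, called as name(argument=value, ...) on one line, values as JSON. jog_arm: Moves the arm, as the interface text tells. Its arguments: {"type":"object","properties":{"plan":{"type":"array","items":{"type":"array","items":{"type":"number"}}},"force":{"type":"number"}},"required":["plan"]}

```bash
mkdir -p pics
cat > h.py <<'E'
from rig import env
import numpy as np, cv2, json
def shot(name,tag):
    d=env.get_image(name); f=np.array(d["frame"]); cv2.imwrite(f"pics/{tag}_{name}.png",f[:,:,::-1])
    np.savez(f"pics/{tag}_{name}.npz",f=f,K=d["camera_matrix"],R=d["R"],t=d["t"]); return d
def load(name,tag):
    return np.load(f"pics/{tag}_{name}.npz")
def plane(d,uv,z):
    K,R,t=map(np.array,(d["K"],d["R"],d["t"])); c=-R.T@t
    r=R.T@np.linalg.inv(K)@np.array([uv[0],uv[1],1.]); return c+r*(z-c[2])/r[2]
def proj(d,X):
    K,R,t=map(np.array,(d["K"],d["R"],d["t"])); p=K@(R@np.array(X)+t); return p[:2]/p[2]
def tri(d1,p1,d2,p2):
    P=[np.array(d["K"])@np.c_[np.array(d["R"]),np.array(d["t"])] for d in(d1,d2)]
    X=cv2.triangulatePoints(P[0],P[1],np.array(p1,float).reshape(2,1),np.array(p2,float).reshape(2,1)); return (X[:3]/X[3]).ravel()
E
python3 - <<'E'
from h import *
for n in("scene","top"):
    d=shot(n,"a"); print(n,-np.array(d["R"]).T@np.array(d["t"]))
print(env.get_obs())
E
```

```text
scene [1.4532162  0.1222226  0.71951756]
top [0.5048305  0.03738899 0.87427622]
{'time': 0.1, 'joint_pos': array([-1.23562129e+00,  4.91483360e-01,  1.55936015e+00, -4.04179164e-05,
        1.09171170e+00, -1.05560557e-01]), 'qvel': array([ 0.00067168, -0.00229195, -0.00338967,  0.0004904 , -0.00012714,
       -0.00073404]), 'effort': array([ 1.87167832e-03, -6.13622904e+01, -2.58604646e+01,  6.93396293e-02,
        4.69828933e-02, -8.82716313e-05]), 'ee_pos': array([ 0.26660083, -0.56508   ,  0.23313984]), 'tool_rot': array([-3.06468440e+00, -6.86536613e-01,  2.29090712e-04]), 'ft_force': array([-0.01087348,  0.36323708,  0.67549022]), 'moment': array([0.02683886, 0.02893867, 0.05251009]), 'opening': 0.09485451280696391}
```

View pics/a_top.png

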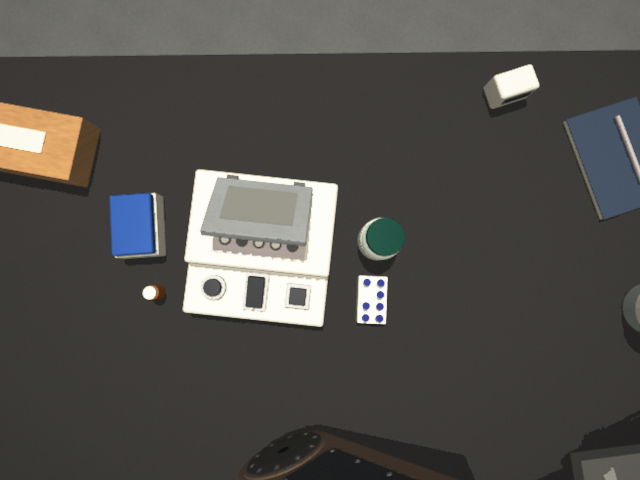

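View pics/a_scene.png

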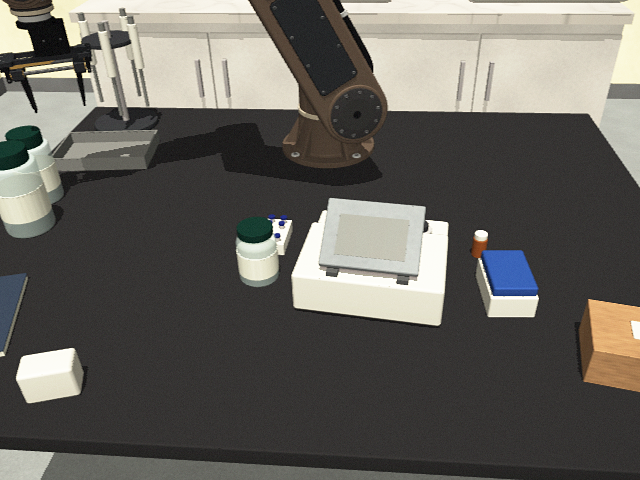

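The top view shows the round key at about (213,287), the rocker at (255,292), the square key at (298,296) and the lid at about (258,210). The heater is turned slightly. Next I'll measure these.

Run:
```python
from h import *
d=load("top","a"); f=d["f"]
c=f[160:335,175:345,::-1]; cv2.imwrite("pics/a_crop.png",cv2.resize(c,None,fx=3.4,fy=3.4,interpolation=cv2.INTER_CUBIC))
g=f.max(2)
m=np.zeros(g.shape,np.uint8); m[272:312,195:315]=(g[272:312,195:315]<90)
n,l,s,ce=cv2.connectedComponentsWithStats(m)
for i in range(1,n):
    if s[i,4]>30:
        r=cv2.minAreaRect(np.argwhere(l==i)[:,::-1].astype(np.float32)); print(s[i],ce[i],r,plane(d,ce[i],.077), plane(d,ce[i],.07))
# white heater
w=np.zeros(g.shape,np.uint8); w[160:335,175:345]=(f[160:335,175:345].min(2)>120)
cs=max(cv2.findContours(w,0,2)[0],key=cv2.contourArea)
h=cv2.approxPolyDP(cs,4,True)[:,0]; 
for p in h: print(p,plane(d,p,.055)[:2],plane(d,p,.085)[:2])
```

```text
[246 276  19  32 488] [254.83811475 291.45696721] ((254.86476135253906, 291.48773193359375), (15.934290885925293, 30.51054573059082), 5.19442892074585) [0.46846491 0.14102572 0.077     ] [0.46814563 0.14193564 0.07      ]
[204 279  17  17 168] [211.35714286 287.83333333] ((212.0, 287.0), (16.0, 16.0), 90.0) [0.47636616 0.21840151 0.077     ] [0.47611624 0.21999078 0.07      ]
[197 169] [0.69698911 0.2499876 ] [0.68995271 0.24220273]
[184 256] [0.53483295 0.27357756] [0.53373433 0.26492888]
[189 263] [0.52179185 0.26436581] [0.52117076 0.25605445]
[183 311] [0.43451726 0.27501496] [0.43709197 0.26631365]
[321 326] [0.40243154 0.02370892] [0.40618115 0.02420985]
[337 185] [ 0.66253936 -0.01117925] [ 0.65676442 -0.00940079]
```

View pics/a_crop.png

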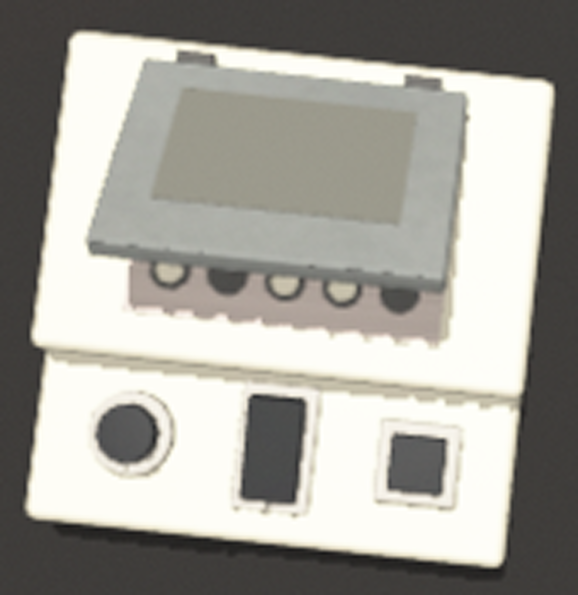

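Run:
```python
from h import *
d=load("top","a"); s=lambda p:(p[0]/3.4+175-.35,p[1]/3.4+160-.35)
pts=[("RL",(70,32),.085,(131,130)),("RR",(553,80),.085,(131,-130)),("FL",(33,345),.085,(-43,130)),("FR",(523,397),.085,(-43,-130)),("CL",(27,520),.055,(-131,130)),("CR",(503,567),.055,(-131,-130))]
W=[];H=[]
for n,p,z,h in pts:
    X=plane(d,s(p),z);print(n,X[:2]);W.append(X[:2]*1000);H.append(h)
W=np.array(W);H=np.array(H,float)
a=W-W.mean(0);b=H-H.mean(0)
U,S,V=np.linalg.svd(b.T@a);R=V.T@U.T;print("yaw",np.degrees(np.arctan2(R[1,0],R[0,0])))
t=W.mean(0)-R@H.mean(0);print("t",t);print((W-(H@R.T+t)).round(1))
np.savez("heater.npz",R=R,t=t)
for n,p,z in[("round",(128,433),.077),("rock",(273,449),.068),("sq",(416,463),.077)]:
    X=plane(d,s(p),z)[:2]*1000;print(n,X,R.T@(X-t))
print("hinge",R@[105,0]+t)
# lid front edge corners: top-face; camera rays -> intersect with lid circle
K,Rc,tc=d["K"],d["R"],d["t"];c=-Rc.T@tc*1000
for n,p in[("bl upper",(92,240)),("br upper",(444,274)),("rl",(145,62)),("rr",(467,95))]:
    r=Rc.T@np.linalg.inv(K)@np.array([*s(p),1.])
    for z in np.arange(100,210,10): pass
    best=[]
    for a in np.arange(.5,1.,.01):
        L=(125,14) if 'upper' in n else (0,14)
        xh=105-L[0]*np.cos(a)+14*np.sin(a)*1; z=92+L[0]*np.sin(a)+14*np.cos(a)
        X=c+r*(z-c[2])/r[2]; l=R.T@(X[:2]-t); best.append((abs(l[0]-xh),a,l,xh))
    print(n,min(best,key=lambda q:q[0]))
```

```text
RL [0.68988917 0.24536382]
RR [ 0.66007681 -0.01000869]
FL [0.52464767 0.26426606]
FR [0.49287872 0.00929375]
CL [0.43165574 0.27574653]
CR [0.40162467 0.02081565]
yaw -6.786096109976277
t [547.69504762 132.5525177 ]
[[-3.2 -0.8]
 [-2.3  2. ]
 [ 4.3 -2.5]
 [ 3.2  0.7]
 [-1.3 -1.4]
 [-0.6  1.9]]
round [477.80796004 216.72847226] [-79.34395704  75.3281675 ]
rock [467.59894096 142.00820642] [-8.06522829e+01 -7.49523386e-02]
sq [459.27613639  65.92331117] [-79.92635992 -76.61026051]
hinge [651.95943986 120.14540236]
bl upper (np.float64(0.17360666060571184), np.float64(0.6400000000000001), array([13.2723731 , 80.13757705]), np.float64(13.098766443536922))
br upper (np.float64(0.04803586509902935), np.float64(0.6500000000000001), array([ 13.914099  , -83.45474065]), np.float64(13.962134861672592))
rl (np.float64(0.014580632894379164), np.float64(0.56), array([112.42202614,  83.07599774]), np.float64(112.43660677089237))
rr (np.float64(0.035424214011101185), np.float64(0.54), array([112.2333281 , -84.09579327]), np.float64(112.19790388314358))
```

jog_arm(plan=[[10,33,2,0,0,-1.6,-1],[10,33,2,0,0,-1.6,-1],[10,33,2,0,0,-1.6,-1],[10,33,2,0,0,-1.6,-1],[10,33,2,0,0,-1.6,-1],[10,33,2,0,0,-1.6,-1],[10,33,2,0,0,-1.6,-1],[10,33,2,0,0,-1.6,-1],[10,33,2,0,0,-1.6,-1],[10,33,2,0,0,-1.6,-1],[10,33,0,0,0,-1.6,-1],[10,33,0,0,0,-1.6,-1],[10,33,0,0,0,-1.6,-1],[10,33,0,0,0,-1.6,-1],[10,33,0,0,0,-1.6,-1],[10,33,0,0,0,-1.6,-1],[10,33,0,0,0,-1.6,-1],[10,33,0,0,0,-1.6,-1],[10,33,0,0,0,-1.6,-1],[10,33,0,0,0,-1.6,-1]], force=20)

```text
time: 1.77
ee_pos: [0.4667, 0.0966, 0.2536]
tool_rot: [3.136, -0.187, -0.0]
ft_force: [1.0, -0.3, -0.1]
opening: 0.0003
```

jog_arm(plan=[[10,22,-5,0,0,0,-1],[10,21,-5,0,0,0,-1],[0,0,-30,0,0,0,-1],[0,0,-30,0,0,0,-1],[0,0,-30,0,0,0,-1],[0,0,-25,0,0,0,-1],[0,0,0,0,0,0,-1]])

```text
time: 2.35
ee_pos: [0.4847, 0.1375, 0.1247]
tool_rot: [3.135, -0.185, -0.011]
ft_force: [-0.0, -0.4, -0.8]
opening: 0.0004
```

Run:
```python
from h import *
d=shot("top","b");shot("scene","b");o=env.get_obs();print(o["ee_pos"],o["ft_force"])
f=np.array(d["frame"]);cv2.imwrite("pics/b_crop.png",cv2.resize(f[160:335,175:345,::-1],None,fx=3.4,fy=3.4,interpolation=cv2.INTER_CUBIC))
f=load("scene","b")["f"];cv2.imwrite("pics/b_crops.png",cv2.resize(f[120:330,230:470,::-1],None,fx=2.8,fy=2.8,interpolation=cv2.INTER_CUBIC))
```

```text
[0.4866272  0.13771164 0.12865639] [ 0.08453499 -0.04821168 -0.26671335]
```

View pics/b_crop.png

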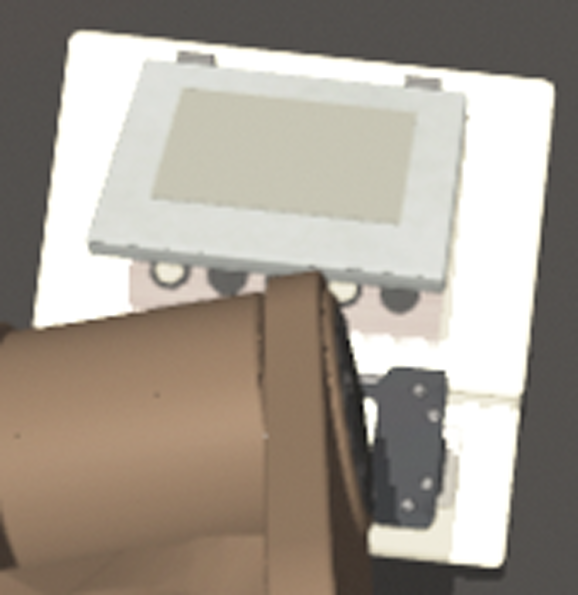

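View pics/b_crops.png

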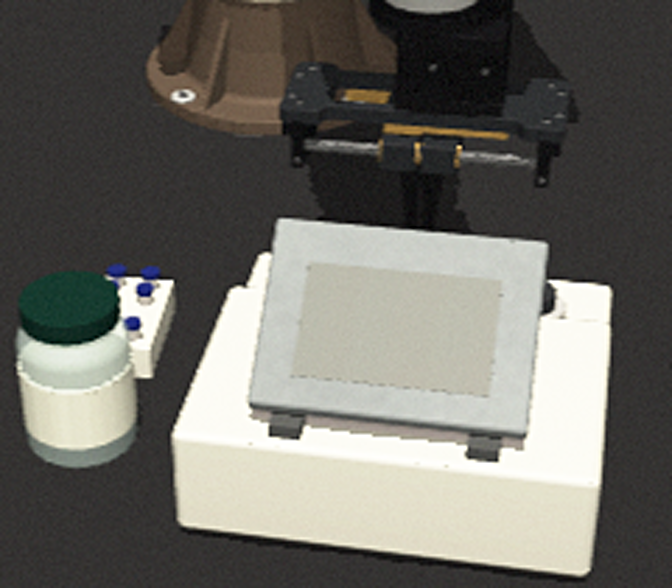

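jog_arm(plan=[[1,2,-10,0,0,0,-1],[0,0,-10,0,0,0,-1],[0,0,-7,0,0,0,-1],[0,0,0,0,0,0,-1],[0,0,0,0,0,0,-1]])

```text
time: 2.87
ee_pos: [0.4876, 0.1397, 0.1015]
tool_rot: [3.136, -0.185, -0.001]
ft_force: [0.2, 0.7, 0.9]
opening: 0.0003
```

jog_arm(plan=[[0,0,-3,0,0,0,-1],[0,0,-3,0,0,0,-1],[0,0,0,0,0,0,-1]])

```text
time: 3.12
ee_pos: [0.4891, 0.1397, 0.0963]
tool_rot: [-3.136, 0.185, -0.006]
ft_force: [3.5, -1.3, 5.9]
opening: 0.0008
```

jog_arm(plan=[[0,0,-2,0,0,0,-1],[0,0,-2,0,0,0,-1],[0,0,0,0,0,0,-1]])

```text
time: 3.37
ee_pos: [0.4894, 0.1397, 0.0953]
tool_rot: [-3.135, 0.184, -0.009]
ft_force: [-6.5, -3.8, 49.6]
opening: 0.0005
```

jog_arm(plan=[[0,0,4,0,0,0,-1],[0,0,0,0,0,0,-1]])

```text
time: 3.53
ee_pos: [0.4881, 0.1398, 0.0969]
tool_rot: [-3.136, 0.185, -0.003]
ft_force: [0.6, 0.5, 1.6]
opening: 0.0002
```

Run:
```python
from h import *
d=shot("top","c");shot("scene","c");o=env.get_obs();print(o["ee_pos"],o["ft_force"],o["moment"])
f=np.array(d["frame"]);cv2.imwrite("pics/c_crop.png",cv2.resize(f[160:335,175:345,::-1],None,fx=3.4,fy=3.4,interpolation=cv2.INTER_CUBIC))
f=load("scene","c")["f"];cv2.imwrite("pics/c_crops.png",cv2.resize(f[120:330,230:470,::-1],None,fx=2.8,fy=2.8,interpolation=cv2.INTER_CUBIC))
```

```text
[0.48817134 0.13979258 0.09635509] [-1.42165208  0.26612369 13.19190291] [-0.09555229  0.26513613  0.01055812]
```

View pics/c_crop.png

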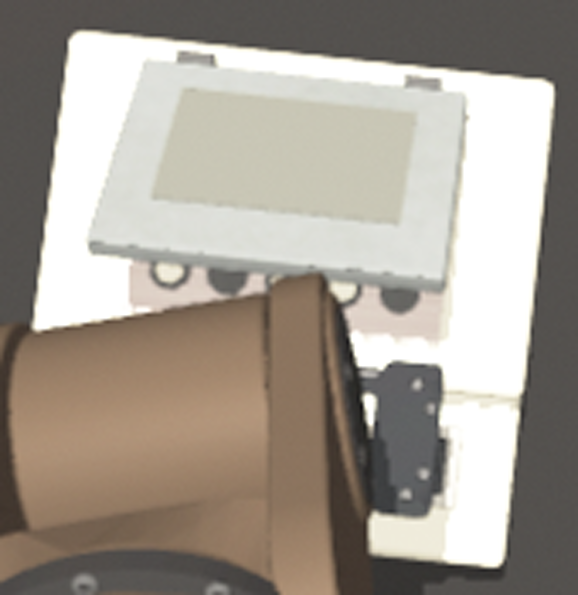

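View pics/c_crops.png

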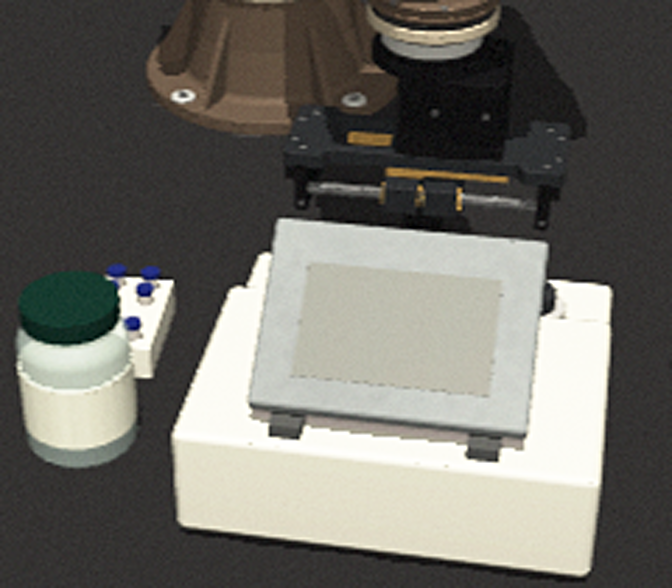

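jog_arm(plan=[[0,0,20,0,0,0,-1],[0,0,30,0,0,0,-1],[-10,0,35,0,0,0,-1],[-20,-30,10,0,0,0,-1],[-10,-40,0,0,0,0,-1],[0,-40,0,0,0,0,-1],[0,-40,0,0,0,0,-1],[0,-40,0,0,0,0,-1],[0,-40,0,0,0,0,-1],[0,0,0,0,0,0,-1]])

```text
time: 4.47
ee_pos: [0.4478, -0.0956, 0.1904]
tool_rot: [3.135, -0.192, 0.001]
ft_force: [-1.0, 0.9, -0.5]
opening: 0.0003
```

Run:
```python
from h import *
d=shot("top","d");o=env.get_obs();print(o["ee_pos"],o["ft_force"],o["moment"])
f=np.array(d["frame"]);a=load("top","a")["f"]
cv2.imwrite("pics/d_crop.png",np.hstack([cv2.resize(x[265:325,195:320,::-1],(390,375)[::1],interpolation=cv2.INTER_CUBIC) for x in(a,f)]))
```

```text
[ 0.44746263 -0.09317951  0.19021304] [-0.76479211  0.53033539 -0.01016424] [ 0.06090364 -0.00720998 -0.00326413]
```

View pics/d_crop.png

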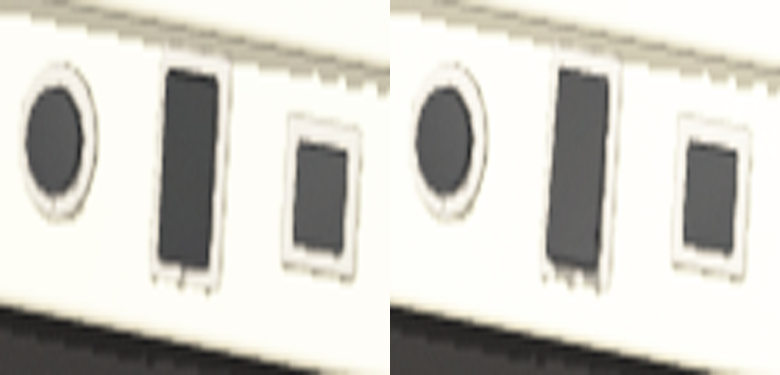

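Run:
```python
from h import *
H=np.load("heater.npz");R,t=H["R"],H["t"]
for tag in "ad":
    d=load("top",tag);g=d["f"].max(2).astype(float)
    m=np.zeros(g.shape,np.uint8); m[274:309,240:275]=g[274:309,240:275]<130
    ys,xs=np.nonzero(m)
    # subpixel left/right edges by row
    L=[];Rr=[];Y=range(279,304)
    for y in Y:
        row=g[y,240:275]; k=np.argmin(row); th=130
        i=next(i for i in range(15,0,-1) if row[i]>th); L.append(240+i+(row[i]-th)/(row[i]-row[i+1]))
        i=next(i for i in range(15,34) if row[i]>th); Rr.append(240+i-(row[i]-th)/(row[i]-row[i-1]))
    pl=np.polyfit(Y,L,1);pr=np.polyfit(Y,Rr,1)
    print(tag,np.degrees(np.arctan([pl[0],pr[0]])),np.polyval(pl,[279,303]),np.polyval(pr,[279,303]),ys.min(),ys.max(),[g[y,252:258].mean().round() for y in(274,275,276,277,278,304,305,306,307,308,309)])
d=load("top","a")
# expected: project side edges for tilt th about pivot z0
for th in(-.4,-.2,0,.2,.4):
  for side in(15,-15):
    P=[]
    for u in(-28,28):
        l=np.array([-80+u*np.cos(th),side]); w=R@l+t; P.append(proj(d,[w[0]/1e3,w[1]/1e3,.070+u*np.sin(th)/1e3]))
    v=P[0]-P[1]; print(th,side,np.degrees(np.arctan(v[0]/v[1])).round(2),np.round(P,1).tolist())
```

```text
a [-5.23512809 -5.83701126] [247.64662903 245.44762081] [264.57434417 262.12084884] 276 307 [np.float64(246.0), np.float64(230.0), np.float64(123.0), np.float64(61.0), np.float64(76.0), np.float64(75.0), np.float64(75.0), np.float64(74.0), np.float64(106.0), np.float64(188.0), np.float64(224.0)]
d [-8.76043464 -6.5214713 ] [248.51706942 244.81864159] [264.65985299 261.91628737] 276 308 [np.float64(250.0), np.float64(237.0), np.float64(135.0), np.float64(96.0), np.float64(95.0), np.float64(100.0), np.float64(100.0), np.float64(90.0), np.float64(90.0), np.float64(166.0), np.float64(210.0)]
-0.4 15 -9.71 [[244.0, 305.4], [249.0, 276.2]]
-0.4 -15 -8.68 [[260.8, 307.1], [265.3, 277.8]]
-0.2 15 -8.0 [[244.3, 306.1], [248.6, 275.3]]
-0.2 -15 -7.41 [[261.1, 307.8], [265.1, 277.0]]
0 15 -6.38 [[244.8, 306.2], [248.2, 275.0]]
0 -15 -6.22 [[261.4, 307.8], [264.8, 276.7]]
0.2 15 -4.71 [[245.3, 305.6], [247.8, 275.4]]
0.2 -15 -4.99 [[261.8, 307.3], [264.4, 277.1]]
0.4 15 -2.86 [[245.8, 304.5], [247.2, 276.3]]
0.4 -15 -3.62 [[262.2, 306.1], [264.0, 278.0]]
```

jog_arm(plan=[[0,0,35,0,0,0,-1],[0,0,35,0,0,0,-1],[17,28,0,0,0,0,-1],[17,28,0,0,0,0,-1],[17,28,0,0,0,0,-1],[17,28,0,0,0,0,-1],[17,28,0,0,0,0,-1],[17,28,0,0,0,0,-1],[17,28,0,0,0,0,-1],[18,25,0,0,0,0,-1],[0,0,-20,0,0,0,-1],[0,0,-20,0,0,0,-1],[0,0,-10,0,0,0,-1],[0,0,0,0,0,0,-1],[0,0,0,0,0,0,-1]])

```text
time: 5.77
ee_pos: [0.5844, 0.1312, 0.2106]
tool_rot: [3.136, -0.184, -0.002]
ft_force: [0.3, 0.4, -0.1]
opening: 0.0004
```

jog_arm(plan=[[0,-2,-10,0,0,0,-1],[0,-1,-8,0,0,0,-1],[-1,0,-5,0,0,0,-1],[-1,0,-5,0,0,0,-1],[-2,0,-5,0,0,0,-1],[-2,0,-5,0,0,0,-1],[-2,0,-5,0,0,0,-1],[-2,0,-5,0,0,0,-1]])

```text
time: 6.43
ee_pos: [0.5744, 0.1278, 0.1623]
tool_rot: [-3.136, 0.185, -0.0]
ft_force: [-0.8, 0.1, 3.3]
opening: 0.0004
```

Contact is about 3 N and the lid is moving. The tip is at z 143 mm, so I'll keep pushing.

jog_arm(plan=[[-2,0,-5,0,0,0,-1],[-2,0,-5,0,0,0,-1],[-1,0,-5,0,0,0,-1],[-1,1,-5,0,0,0,-1],[-1,1,-5,0,0,0,-1],[-1,1,-5,0,0,0,-1],[0,0,0,0,0,0,-1]])

```text
time: 7.02
ee_pos: [0.5664, 0.1308, 0.1315]
tool_rot: [3.136, -0.185, -0.002]
ft_force: [0.4, 0.2, -0.0]
opening: 0.0006
```

jog_arm(plan=[[0,0,-3,0,0,0,-1],[0,0,-2,0,0,0,-1],[0,0,0,0,0,0,-1]])

```text
time: 7.27
ee_pos: [0.5665, 0.1308, 0.1272]
tool_rot: [-3.136, 0.185, 0.001]
ft_force: [-0.3, -0.6, -0.2]
opening: 0.0003
```

jog_arm(plan=[[0,0,-2,0,0,0,-1],[0,0,-1,0,0,0,-1],[0,0,0,0,0,0,-1]])

```text
time: 7.52
ee_pos: [0.5667, 0.1308, 0.1252]
tool_rot: [-3.136, 0.185, -0.0]
ft_force: [-2.8, 0.5, 8.2]
opening: 0.0005
```

jog_arm(plan=[[0,0,-1,0,0,0,-1],[0,0,-1,0,0,0,-1],[0,0,0,0,0,0,-1]])

```text
time: 7.77
ee_pos: [0.5667, 0.1308, 0.125]
tool_rot: [-3.136, 0.185, -0.002]
ft_force: [-10.0, -0.8, 28.1]
opening: 0.0002
```

jog_arm(plan=[[0,0,10,0,0,0,-1],[0,0,25,0,0,0,-1],[-20,10,10,0,0,0,-1],[-20,20,0,0,0,0,-1],[-20,25,0,0,0,0,-1],[-15,20,0,0,0,0,-1],[-13,11,-20,0,0,0,-1],[0,0,-15,0,0,0,-1],[0,0,0,0,0,0,-1],[0,0,0,0,0,0,-1]])

```text
time: 8.6
ee_pos: [0.4788, 0.2168, 0.1325]
tool_rot: [3.136, -0.184, -0.001]
ft_force: [-0.3, 0.3, 0.7]
opening: 0.0002
```

Run:
```python
from h import *
d=shot("top","e");shot("scene","e");o=env.get_obs();print(o["ee_pos"],o["ft_force"],o["moment"])
f=np.array(d["frame"])[160:335,175:345,::-1];g=load("scene","e")["f"][140:330,230:500,::-1]
cv2.imwrite("pics/e.png",np.hstack([cv2.resize(f,(340,350)),cv2.resize(g,(450,350),interpolation=cv2.INTER_CUBIC)]))
```

```text
[0.47949097 0.21654702 0.13332541] [-0.04999612  0.11072677  0.81402249] [0.0425042  0.04403251 0.07439873]
```

View pics/e.png

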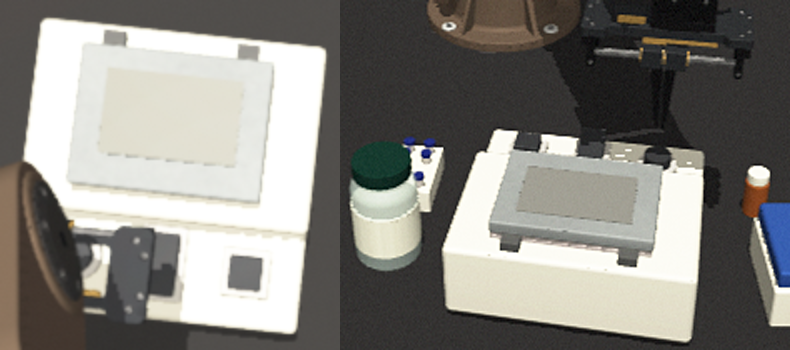

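The scene view shows the lid lying flat (about (570,200) in the composite), and the tip is above the round key. I'll press it now.

jog_arm(plan=[[-1.5,0,-12,0,0,0,-1],[0,0,-12,0,0,0,-1],[0,0,-8,0,0,0,-1],[0,0,-3,0,0,0,-1],[0,0,-2,0,0,0,-1],[0,0,-2,0,0,0,-1],[0,0,0,0,0,0,-1]])

```text
time: 9.28
ee_pos: [0.4775, 0.2166, 0.094]
tool_rot: [3.136, -0.185, 0.001]
ft_force: [0.4, -1.1, 2.8]
opening: 0.0006
```

jog_arm(plan=[[0,0,-2,0,0,0,-1],[0,0,-1,0,0,0,-1],[0,0,0,0,0,0,-1]])

```text
time: 9.53
ee_pos: [0.4775, 0.2167, 0.0909]
tool_rot: [-3.136, 0.185, -0.001]
ft_force: [1.4, -2.8, 4.6]
opening: 0.0003
```

jog_arm(plan=[[0,0,-1,0,0,0,-1],[0,0,0,0,0,0,-1]])

```text
time: 9.7
ee_pos: [0.4776, 0.2167, 0.0902]
tool_rot: [-3.136, 0.185, -0.002]
ft_force: [0.1, -3.6, 8.7]
opening: 0.0005
```

jog_arm(plan=[[0,0,-1,0,0,0,-1],[0,0,-0.5,0,0,0,-1],[0,0,0,0,0,0,-1]])

```text
time: 9.95
ee_pos: [0.4776, 0.2168, 0.0899]
tool_rot: [-3.136, 0.184, -0.003]
ft_force: [-5.0, -4.6, 25.4]
opening: 0.0006
```

jog_arm(plan=[[0,0,8,0,0,0,-1],[0,0,25,0,0,0,-1],[0,0,35,0,0,0,-1],[0,0,35,0,0,0,-1],[-15,-30,20,0,0,0,-1],[-10,-38,0,0,0,0,-1],[-10,-38,0,0,0,0,-1],[0,-40,0,0,0,0,-1],[0,-40,0,0,0,0,-1],[0,-40,0,0,0,0,-1],[0,-40,0,0,0,0,-1],[0,-40,0,0,0,0,-1],[0,-40,0,0,0,0,-1],[0,0,0,0,0,0,-1],[0,0,0,0,0,0,-1]])

```text
time: 11.2
ee_pos: [0.4419, -0.1308, 0.2108]
tool_rot: [-3.135, 0.191, 0.001]
ft_force: [-0.2, 0.8, 0.0]
opening: 0.0007
```

Run:
```python
from h import *
d=shot("top","f");shot("scene","f");o=env.get_obs();print(o["ee_pos"],o["ft_force"])
f=np.array(d["frame"])[160:335,100:400,::-1];g=load("scene","f")["f"][140:330,230:500,::-1]
cv2.imwrite("pics/f.png",np.vstack([cv2.resize(f,(500,290),interpolation=cv2.INTER_CUBIC),cv2.resize(g,(500,310),interpolation=cv2.INTER_CUBIC)]))
A=load("top","a")["f"].astype(int);B=load("top","f")["f"].astype(int)
for n,(y0,y1,x0,x1) in dict(tip=(188,268,105,170),vial=(280,305,138,170),jar=(212,268,352,410),rack=(270,330,352,392),start=(270,302,198,230),stop=(282,310,284,314)).items():
    p=[cv2.cvtColor(i[y0:y1,x0:x1].astype(np.uint8),6).astype(np.float32) for i in(A,B)]; print(n,cv2.phaseCorrelate(p[0],p[1]))
```

```text
[ 0.441946   -0.12866851  0.21095022] [-0.98759294  0.12743355  0.01915501]
tip ((0.060039403067335684, 0.0038778645776247345), 0.9722754180431366)
vial ((-0.030400055216350808, 0.5466329379980088), 0.9969940681755542)
jar ((-0.018469393191899997, -0.007205511824533772), 0.9938836766613854)
rack ((-0.16098020437757654, -0.16712031796651772), 0.5792358942826589)
start ((0.021013770870007775, 0.02747986352488674), 0.998293548473157)
stop ((-0.016113481098280147, -0.003522408399874166), 0.9978493466642168)
```

View pics/f.png

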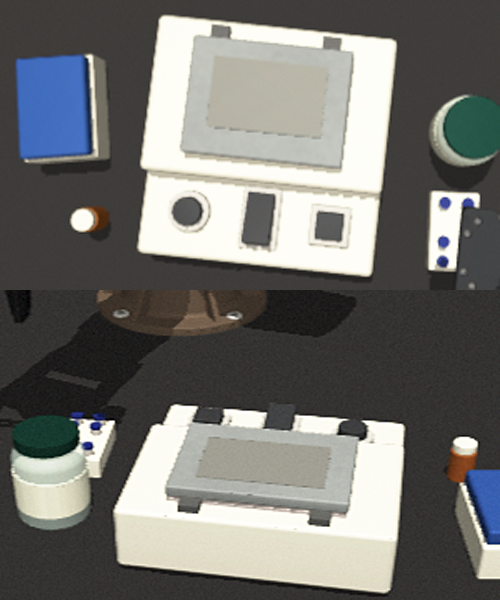

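Run:
```python
from h import *
print(env.hand_in(), env.get_obs()["time"])
```

```text
the job is handed in; nothing more can be done
the job is handed in; nothing more can be done
```

I switched the rocker on, pushed the lid fully shut, then pressed the round start key all the way in and released it. I handed the job in at about 11.3 s of the 53 s allowed; `hand_in` reports no verdict.

- **Rocker:** it met a hard stop at about 50 N from the fingertips. In the top view its left edge turned by about 0.42 rad, where 0.4 is full travel. Its right edge gave a smaller change, probably because the side face of the rocker showed there. I didn't press it a second time.
- **Lid:** it stopped hard at 28 N with the fingertips at 106 mm, the stated shut height. It still lies flat in the last pictures.
- **Start key:** it travelled to a hard stop of 25 N about 6 mm below its top, and is back out at its starting position in the picture.
- **Stop key, tip box and jar:** these showed no measurable shift (under 0.1 pixel).
- **Tube rack:** the check was weak because the gripper partly hid it in the last picture. It showed a shift of about 0.2 pixel.
- **Vial:** it read as 0.5 pixel off (about 1 mm). I never took the arm down near it, so I put that down to lighting, but I did not confirm it.

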